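Set out the slide-staining station

ROBOT

A 6-joint arm with a two-finger parallel gripper is mounted at the origin on a cart in front of the work surface, level with it; the furniture and walls round the work are solid. World frame = base frame: x ahead of the robot, y to its left, z up, the work surface at z = 0. Lengths are in m, angles in rad, forces in N, time in s.
With the tool pointing down it reaches from about 0.225 to 0.875 m from the base axis. Payload 3.4 kg.
Tool frame: the origin (TCP) lies between the finger pads; the fingertips stand 11 mm ahead of it and the grasp point (between the pads) lies 8 mm behind it; z points along the fingers, y is the line along which they close (so a half turn about z gives the same grasp; the last joint's range is limited). The gripper opens to 85 mm and grips with 20 to 120 N. Pads are 22 mm wide; open, the fingers measure 114 mm over their backs; the gripper's body (76 mm by 85 mm) begins 54 mm behind the grasp point. The pads swing forward as they close: fully open they stand 13 mm farther back than shut.
Start: joints at [1.179, 0.276, 1.505, -0, 1.361, -0.121], TCP at [0.154, 0.554, 0.219] pointing down, gripper open.
Joint ranges: [-2.89, 2.89], [-0.75, 2.08], [0.22, 2.7], [-1.18, 4.32], [0.11, 2.71], [-2.7, 2.7]. Speed limits (rad/s): [2.57, 2.57, 3.14, 3.14, 3.14, 3.14].

INTERFACE

Orientations are given as a unit quaternion [w, x, y, z].
In Python, from rig import manip, imaging gives the robot as it stands. The module is installed in compiled form; this text tells all that it offers.
- The arm moves only by the tool jog_arm, never from a script. Its argument "deltas" is one flat list of numbers, 7 for each row, row after row: the turn, a rotation vector about the world's x, y, z in degrees, then the shift along the world's x, y, z in mm, then the opening, from 0 (shut) to 1 (fully open). In form: [ax, ay, az, tx, ty, tz, gripper, ax, ay, az, tx, ty, tz, gripper, ...]. A call has 1 to 20 rows; each row is the pose to reach, as a shift and turn from the pose commanded when the call began; what a row does not reach only later rows make up. A row lasts 1/10 s, in which the tool goes at most 50 mm and 8.59 degrees, less where a joint would pass 70% of its speed; a pose out of reach is approached as far as the arm can. A call with a gripper value outside its range is refused whole. The fingers move at their own pace and stop on an object; "grip_force" is the grip in N (left out, the last holds). Time passes only in rows, so rows that repeat a pose let the fingers close. It gives the time, the measured TCP pose, the force, the opening and the grip force at its end, in the units of the state.
- manip.get_state(): the state, without advancing time (a new reading comes with each control period).
- imaging.get_image(name): name is "scene" or "side" or "wrist"; returns the picture (480x640x3 uint8, blue, green, red); there is no depth.
- imaging.calibration(name): a dict with "mtx" (3x3 intrinsics, pixels), "cam_to_world" (4x4, takes a point from camera to world coordinates). Camera axes: x right, y down, z forward; pixel columns grow to the right and rows downward; lengths in m; the calibration is good to about 2 mm. A picture is of the moment at which its call begins: read the wrist's pose just before it. calibration takes no time and is no camera call; for the wrist camera it gives the pose at the moment of the call.
- manip.sign_off(): hands the job in; it is judged then, once.
The state is a dict: "clock": time; "qpos": joint angles; "qd": joint speeds; "effort": joint torques, N m; "position": TCP position; "ee_rot": TCP orientation; "contact_force": force on the tool from outside, world axes, zero at the start; "moment": the same for the moment, N m; "width": finger opening in m; "gripper_force": force on a finger pad.
Only numpy, scipy, OpenCV 4.12 (cv2) and the standard library are available. Lean on these libraries where they do the work, as an engineer would, in place of code of your own. Each camera call takes 0.05 s, during which the arm holds its last target. There are 200 camera calls.

TASK

Set out the staining station: put the slide tin, the stack of glass slides, the amber bottle and the small white-capped bottle each into the grey holder on the desk that is shaped and sized for it (the tin in the larger rectangular one, the slides in the narrower rectangular one, the amber bottle in the larger round one, the small bottle in the smaller round one). Each must sit flat on its holder's floor within the raised edges, the bottles upright, and be let go; leave the flask and the dish of cotton wool where they are.

Things in the scene. Friction and masses are not known exactly. Their poses are not given: they have to be found in the camera images.
- tin_center (a point): flat plain grey metal slide tin with a shut lid, 54 mm (its x) by 83 mm (its y), 19 mm high, about 120 g, lying flat. Point: its centre, half-way up; x across the short side, y along the long side, z up. The lid's rim forms the upper 7 mm of its sides; the body below is 1 to 2 mm narrower on each side.
- slides_center (a point): banded stack of pale glass slides, a block 29 mm (its x) by 78 mm (its y), 21 mm high, about 110 g, lying flat. Point: its centre, half-way up; x across the short side, y along the long side, z up.
- amber_center (a point): amber-brown bottle with a white cap, standing: body 41 mm diameter and 70 mm high, cap 26 mm diameter, 82 mm high over all, about 100 g. Point: its centre, 41 mm above its underside; z along its axis, up.
- small_bottle_center (a point): small pale bottle with a white cap, standing: body 24 mm diameter and 48 mm high, cap 16 mm diameter, 56 mm high over all, about 30 g. Point: its centre, 28 mm above its underside; z along its axis, up.
- tin_nest_floor (a point): larger rectangular holder, a grey plastic nest fixed to the desk: a 4 mm floor plate with a low L-shaped angle at each of its four corners, rising 8 mm above the floor (12 mm above the desk, 4 mm thick, legs about 20 mm), the middles of its sides open for fingers; inside 70 mm (its x) by 99 mm (its y), 82 by 111 mm outside; it matches the slide tin (8 mm free on each side). Point: centre of its floor surface, 4 mm above the desk; z up.
- slides_nest_floor (a point): narrower rectangular holder, a grey plastic nest fixed to the desk: a 4 mm floor plate with a low L-shaped angle at each of its four corners, rising 8 mm above the floor (12 mm above the desk, 4 mm thick, legs about 20 mm), the middles of its sides open for fingers; inside 45 mm (its x) by 94 mm (its y), 57 by 106 mm outside; it matches the stack of slides (8 mm free on each side). Point: centre of its floor surface, 4 mm above the desk; z up.
- wide_cup_floor (a point): larger round holder, a low round grey plastic cup fixed to the desk, with a 4 mm floor and a 4 mm wall rising 8 mm above the floor (12 mm above the desk) and a thin foot 7 mm wider all round; inside diameter 57 mm; it matches the amber bottle (8 mm free all round). Point: centre of its floor surface, 4 mm above the desk; z up.
- narrow_cup_floor (a point): smaller round holder, a low round grey plastic cup fixed to the desk, with a 4 mm floor and a 4 mm wall rising 8 mm above the floor (12 mm above the desk) and a thin foot 7 mm wider all round; inside diameter 38 mm; it matches the small bottle (7 mm free all round). Point: centre of its floor surface, 4 mm above the desk; z up.
- glass_flask: bystander, to be left alone: conical glass flask with a glass rod in it, 68 mm diameter at the foot, 165 mm high with the rod, loose, standing beyond the work. Origin: centre of its underside.
- wool_dish: bystander, to be left alone: round glass dish with cotton wool, 104 mm diameter, 22 mm high, loose, lying beyond the work. Origin: centre of its underside.
Things that resemble listed ones, but are neither listed nor needed, are in the scene too. Leave any green, pink or purple look-alike of the part that bears wide_cup_floor alone.

How it is judged:
By the outcome, as a careful person would: the job done as asked, in the order asked, and still so for the second after the job is handed in, with the robot touching nothing.
It also fails if it takes over 120 s, if anything falls off the work surface, if the arm or the gripper's body presses on something with over 40 N, if the wrist force passes 120 N, or if a joint passes its speed limit or range.

## Working session

There is one attempt and no reset: what is moved stays moved. The work goes in short steps, Python scripts to look and compute and a tool call to move; the robot and the scene stay as the last step left them, time stands still between calls to the robot, and variables do not carry over. Pictures are saved under pics/ and viewed, at most 14 in all, crops included, and the job is handed in when it is done.

Besides the shell and the picture viewer there is one more tool, called after ">>>" as name(argument=value, ...) on one line, values as JSON. jog_arm: Moves the arm, as the interface text tells. Its arguments: {"type":"object","properties":{"deltas":{"type":"array"},"grip_force":{"type":"number"}},"required":["deltas"]}

```bash
mkdir -p pics
python3 - <<'E'
from rig import manip, imaging
import cv2,numpy as np
s=manip.get_state();print(s['clock'],s['position'],s['ee_rot'],s['width'])
for n in("scene","side","wrist"):
    c=imaging.calibration(n);print(n,np.round(c['mtx'],1).tolist(),np.round(c['cam_to_world'],3).tolist())
    cv2.imwrite(f'pics/{n}0.png',imaging.get_image(n))
E
```

```text
0.0 [0.1536024  0.55350065 0.2176283 ] [-2.18811075e-04  1.34973998e-01  9.90848694e-01 -9.15080162e-04] 0.08512419543231088
scene [[488.7, 0.0, 321.4], [0.0, 488.7, 234.0], [0.0, 0.0, 1.0]] [[0.705, -0.429, 0.565, -0.223], [-0.709, -0.426, 0.561, -0.749], [-0.0, -0.796, -0.605, 0.902], [0.0, 0.0, 0.0, 1.0]]
side [[602.9, 0.0, 321.1], [0.0, 602.9, 238.5], [0.0, 0.0, 1.0]] [[-0.99, -0.048, 0.132, 0.385], [-0.139, 0.484, -0.864, 1.137], [-0.022, -0.874, -0.486, 0.707], [0.0, 0.0, 0.0, 1.0]]
wrist [[421.7, 0.0, 313.2], [0.0, 421.7, 235.4], [0.0, 0.0, 1.0]] [[0.268, 0.918, 0.293, 0.079], [0.964, -0.255, -0.082, 0.575], [-0.001, 0.304, -0.953, 0.374], [0.0, 0.0, 0.0, 1.0]]
```

View pics/scene0.png

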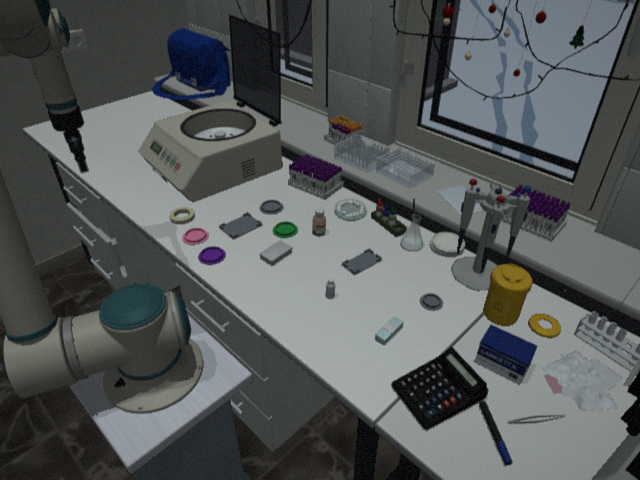

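View pics/side0.png

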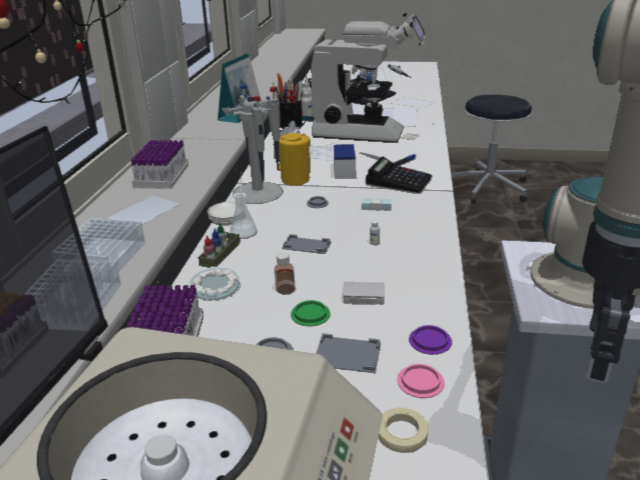

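The scene picture (px) shows, with its look-alikes:
- **Parts:** tin (276,253), slides (389,330), amber bottle (319,222), small bottle (330,289).
- **Holders:** tin nest (240,225), slides nest (362,261), grey wide cup (271,206), narrow cup (431,301).
- **Rings that could pass for the wide cup:** green (286,229), pink (196,236), purple (211,255), cream tape (181,215) and yellow (544,325). I choose the grey one.
- **Other possible confusions:** the blue box (506,352) and the dishes (350,209) and (447,243), none of which are needed.

The side view agrees with this.

```bash
cat > h.py <<'E'
from rig import manip, imaging
import cv2,numpy as np
def ray(n,p,c=None):
    c=c or imaging.calibration(n);T=c['cam_to_world'];d=T[:3,:3]@np.linalg.inv(c['mtx'])@np.array([p[0],p[1],1.]);return T[:3,3],d
def onz(n,p,z,c=None):
    o,d=ray(n,p,c);return o+d*(z-o[2])/d[2]
def tri(p,q,n='scene',m='side'):
    (o,d),(a,e)=ray(n,p),ray(m,q);t=np.linalg.lstsq(np.c_[d,-e],a-o,rcond=None)[0]
    return (o+d*t[0]+a+e*t[1])/2
E
python3 - <<'E'
from h import *
P=dict(tin=((276,250),(363,289),.019),slides=((389,328),(377,203),.021),ambertop=((319,211),(285,258),.082),smalltop=((330,281),(375,223),.056),tnest=((241,226),(350,353),.004),snest=((362,261),(306,244),.004),wide=((271,206),(273,349),.008),narrow=((431,301),(318,202),.008))
for k,(a,b,z) in P.items(): print(k,*[np.round(v*1000).tolist() for v in(tri(a,b),onz('scene',a,z),onz('side',b,z))])
a=cv2.imread('pics/scene0.png')[185:345,165:465];cv2.imwrite('pics/crop.png',cv2.resize(a,None,fx=2.66,fy=2.66,interpolation=2))
E
```

```text
tin [458.0, 111.0, 17.0] [457.0, 110.0, 19.0] [458.0, 114.0, 19.0]
slides [454.0, -302.0, 15.0] [451.0, -305.0, 21.0] [453.0, -287.0, 21.0]
ambertop [620.0, 101.0, 77.0] [618.0, 97.0, 82.0] [616.0, 112.0, 82.0]
smalltop [447.0, -115.0, 52.0] [443.0, -118.0, 56.0] [448.0, -107.0, 56.0]
tnest [469.0, 293.0, 2.0] [469.0, 291.0, 4.0] [466.0, 298.0, 4.0]
snest [608.0, -85.0, 3.0] [607.0, -86.0, 4.0] [608.0, -84.0, 4.0]
wide [605.0, 306.0, 7.0] [604.0, 305.0, 8.0] [605.0, 307.0, 8.0]
narrow [613.0, -316.0, 3.0] [609.0, -318.0, 8.0] [611.0, -306.0, 8.0]
```

View pics/crop.png

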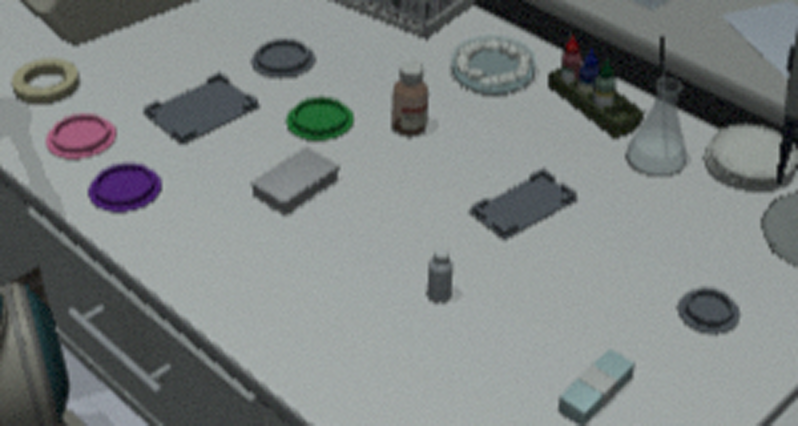

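>>> jog_arm(deltas=[0, 0, 15.6, 266, -363, 40, 1, 0, 0, 15.6, 266, -363, 40, 1, 0, 0, 15.6, 266, -363, 40, 1, 0, 0, 15.6, 266, -363, 40, 1, 0, 0, 15.6, 266, -363, 40, 1, 0, 0, 15.6, 266, -363, 40, 1, 0, 0, 15.6, 266, -363, 40, 1, 0, 0, 15.6, 266, -363, 40, 1, 0, 0, 15.6, 266, -363, 40, 1, 0, 0, 15.6, 266, -363, 40, 1, 0, 0, 15.6, 266, -363, 40, 1, 0, 0, 15.6, 266, -363, 40, 1, 0, 0, 15.6, 266, -363, 40, 1])

```text
clock: 1.45
position: [0.4187, 0.1923, 0.2583]
ee_rot: [-0.0, -0.002, 1.0, 0.0]
contact_force: [-0.3, -0.4, -0.5]
width: 0.085
gripper_force: 0.0
```

Run:
```python
from h import *
c=imaging.calibration('wrist');i=imaging.get_image('wrist');cv2.imwrite('pics/w1.png',i)
np.savez('w1.npz',**c);print(manip.get_state()['position'],np.round(c['cam_to_world'],3).tolist())
```

```text
[0.41877155 0.19228869 0.2583614 ] [[-0.004, 0.953, 0.304, 0.342], [1.0, 0.003, 0.002, 0.192], [0.001, 0.304, -0.953, 0.414], [0.0, 0.0, 0.0, 1.0]]
```

View pics/w1.png

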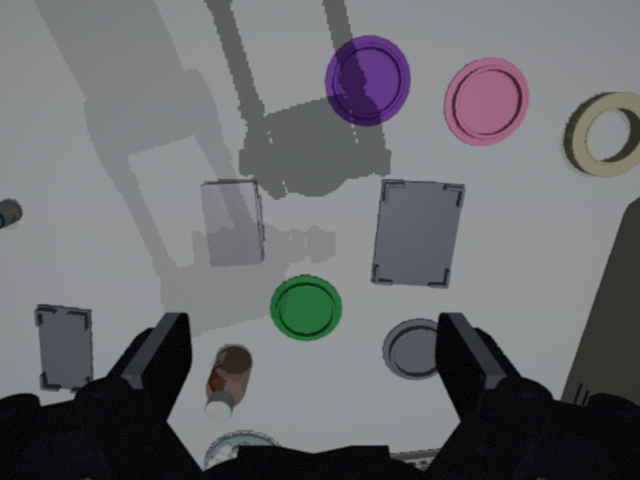

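The wrist view (down = +x, right = +y) shows:
- **Tin:** top corners about (203,182), (256,179), (264,262), (212,267).
- **Tin nest:** corners (384,181), (464,185), (448,287), (372,283).
- **Grey wide cup:** (418,348).
- **Amber bottle:** base about (235,358), cap (219,404).
- **Slides nest:** (65,348).

The green, pink and purple rings are clearly separate from the grey cup.

```bash
cat >> h.py <<'E'
def rect(c,pts,z):
    P=np.array([onz('wrist',p,z,c)[:2] for p in pts])*1000
    (x,y),(w,h),a=cv2.minAreaRect(P.astype(np.float32))
    B=cv2.boxPoints(((x,y),(w,h),a));e=B[1]-B[0] if np.hypot(*(B[1]-B[0]))>np.hypot(*(B[2]-B[1])) else B[2]-B[1]
    yaw=(np.degrees(np.arctan2(e[1],e[0]))+90)%180-90
    return np.round([*P.mean(0),x,y,w,h,yaw],1).tolist()   # mean, rect centre, sizes, yaw of long side from x
def blob(img,m,seed):
    n,l,s,ce=cv2.connectedComponentsWithStats(m.astype(np.uint8));k=l[seed[1],seed[0]]
    return max(cv2.findContours((l==k).astype(np.uint8),0,1)[0],key=cv2.contourArea)[:,0,:]
E
python3 - <<'E'
from h import *
c=dict(np.load('w1.npz'));i=cv2.imread('pics/w1.png');g=cv2.cvtColor(i,6)
print('tin',rect(c,[(203,182),(256,179),(264,262),(212,267)],.019))
print('nest',rect(c,[(384,181),(464,185),(448,287),(372,283)],.010))
print([g[y,x] for x,y in((420,235),(230,210),(300,150),(210,300),(415,350),(330,250))])
b=blob(i,g<115,(420,235));print('nestblob',len(b),rect(c,b,.008))
for z in(.004,.012):print(np.round([onz('wrist',p,z,c)[:2]*1000 for p in((415,349),(235,358))],0).tolist())
E
```

```text
tin [455.9, 115.5, 456.6, 114.9, 86.5, 52.8, 3.3]
nest [470.7, 297.3, 470.5, 297.4, 80.0, 108.1, -3.1]
[np.uint8(96), np.uint8(117), np.uint8(95), np.uint8(132), np.uint8(85), np.uint8(132)]
nestblob 363 [468.7, 296.7, 470.6, 296.9, 82.5, 112.2, -3.5]
[[605.0, 307.0], [617.0, 106.0]]
[[600.0, 305.0], [612.0, 107.0]]
```

>>> jog_arm(deltas=[0, 0, 4.5, 37, -76, -50, 1, 0, 0, 4.5, 37, -76, -100, 1, 0, 0, 4.5, 37, -76, -130, 1, 0, 0, 4.5, 37, -76, -150, 1, 0, 0, 4.5, 37, -76, -180, 1, 0, 0, 4.5, 37, -76, -210, 1, 0, 0, 4.5, 37, -76, -225, 1, 0, 0, 4.5, 37, -76, -235, 1, 0, 0, 4.5, 37, -76, -242, 1, 0, 0, 4.5, 37, -76, -244, 1, 0, 0, 4.5, 37, -76, -244, 1, 0, 0, 4.5, 37, -76, -244, 0, 0, 0, 4.5, 37, -76, -244, 0, 0, 0, 4.5, 37, -76, -244, 0, 0, 0, 4.5, 37, -76, -244, 0, 0, 0, 4.5, 37, -76, -244, 0, 0, 0, 4.5, 37, -76, -244, 0, 0, 0, 4.5, 37, -76, -244, 0, 0, 0, 4.5, 37, -76, -244, 0], grip_force=40)

```text
clock: 3.4
position: [0.4568, 0.1151, 0.0145]
ee_rot: [-0.0, -0.04, 0.999, 0.0]
contact_force: [0.4, -0.3, -0.5]
width: 0.0002
gripper_force: 0.0
```

Run:
```python
from h import *
c=dict(np.load('w1.npz'))
for n,z,e in(('tin',.019,[(203,182),(212,267),(256,179),(264,262)]),('nest',.012,[(384,181),(372,283),(464,185),(448,287)])):
    P=[onz('wrist',p,z,c) for p in e]
    for a,b in((0,1),(2,3)):d=P[b]-P[a];print(n,np.degrees(np.arctan2(d[1],d[0])))
i=imaging.get_image('wrist');cv2.imwrite('pics/w2.png',i)
```

```text
tin 1.6730881896135033
tin 3.3287675506555297
nest -3.5562972599073905
nest -2.46346016613784
```

View pics/w2.png

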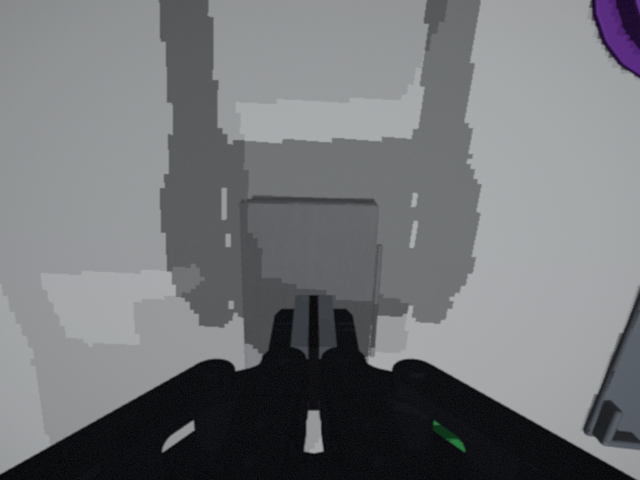

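The wrist view shows the fingers shut at (313,320), apparently over the tin, whose near edge runs (243,203)–(378,200). The grasp missed. I'll check from the side and scene cameras.

Run:
```python
from h import *
s=manip.get_state();print(s['position'],s['width'],s['contact_force'],s['effort'])
c=imaging.calibration('wrist');T=np.linalg.inv(c['cam_to_world'])
for z in(0,.0035,.019,.03):
    p=c['mtx']@(T@np.array([*s['position'][:2],z,1]))[:3];print(z,p[:2]/p[2])
print('near edge if z=',[(z,np.round([onz('wrist',q,z,c)[:2]*1000 for q in((243,203),(378,200))]).tolist()) for z in(0,.019)])
a=imaging.get_image('side')[220:340,280:440];b=imaging.get_image('scene')[195:295,210:343]
r=lambda x:cv2.resize(x,(400,300),interpolation=2)
cv2.imwrite('pics/s2.png',np.hstack([r(a),r(b)]))
```

```text
[0.45684151 0.11506964 0.01451154] 0.00020187659987815854 [ 0.42032029 -0.90546695 -0.07667648] [-2.85618829e-03 -3.66267049e+01 -1.58397514e+01  1.86368507e-04
  8.16399879e-04  1.12563433e-05]
0 [312.53561567 284.57892094]
0.0035 [312.52729797 287.93603811]
0.019 [312.48649251 304.40556756]
0.03 [312.45289116 317.96743839]
near edge if z= [(0, [[422.0, 83.0], [417.0, 139.0]]), (0.019, [[418.0, 86.0], [413.0, 136.0]])]
```

View pics/s2.png

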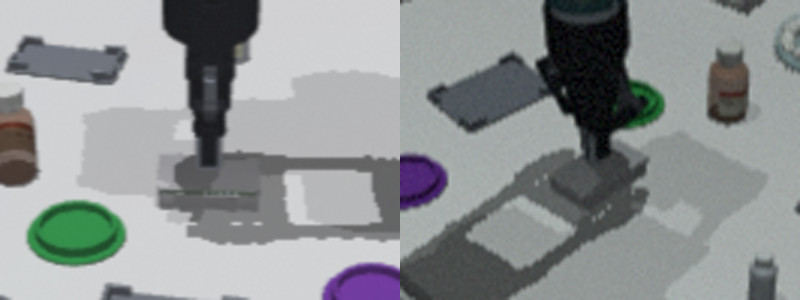

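The tin is still flat and in place, with the shut tips hovering over its top at (208,165) in the left half. The tips are therefore higher than the stated geometry gives. I'll probe gently for contact to find the real offset.

>>> jog_arm(deltas=[0, 0, 0, 0, 0, -1, 0, 0, 0, 0, 0, 0, -1, 0, 0, 0, 0, 0, 0, -2, 0, 0, 0, 0, 0, 0, -2, 0])

```text
clock: 3.95
position: [0.4567, 0.1151, 0.0124]
ee_rot: [-0.0, -0.04, 0.999, 0.0]
contact_force: [-0.9, 0.3, -1.2]
width: 0.0002
gripper_force: 0.0
```

>>> jog_arm(deltas=[0, 0, 0, 0, 0, -1, 0, 0, 0, 0, 0, 0, -2, 0, 0, 0, 0, 0, 0, -3, 0, 0, 0, 0, 0, 0, -3, 0])

```text
clock: 4.35
position: [0.4567, 0.1151, 0.0094]
ee_rot: [-0.0, -0.04, 0.999, 0.0]
contact_force: [0.6, -0.1, 0.6]
width: -0.0001
gripper_force: 0.0
```

>>> jog_arm(deltas=[0, 0, 0, 0, 0, -1, 0, 0, 0, 0, 0, 0, -2, 0, 0, 0, 0, 0, 0, -3, 0, 0, 0, 0, 0, 0, -3, 0])

```text
clock: 4.75
position: [0.4569, 0.1151, 0.0071]
ee_rot: [0.0, -0.04, 0.999, 0.0]
contact_force: [-1.0, 1.2, 7.1]
width: 0.0001
gripper_force: 3.2
```

Contact with the 19 mm tin top comes at a reading of z ≈ 7.5. The shut tips therefore stand about 11.5 mm behind the reported TCP rather than 11 mm ahead, and I'll use that. Next I lift, open and go lower.

>>> jog_arm(deltas=[0, 0, 0, 0, 0, 30, 0, 0, 0, 0, 0, 0, 40, 1, 0, 0, 0, 0, 0, 40, 1, 0, 0, 0, 0, 0, 40, 1, 0, 0, 0, 0, 0, 40, 1, 0, 0, 0, 0, 0, 40, 1, 0, 0, 0, 0, 0, 40, 1, 0, 0, 0, 0, 0, 20, 1, 0, 0, 0, 0, 0, 5, 1, 0, 0, 0, 0, 0, -8, 1, 0, 0, 0, 0, 0, -13, 1, 0, 0, 0, 0, 0, -15, 1, 0, 0, 0, 0, 0, -15, 0, 0, 0, 0, 0, 0, -15, 0, 0, 0, 0, 0, 0, -15, 0, 0, 0, 0, 0, 0, -15, 0, 0, 0, 0, 0, 0, -15, 0, 0, 0, 0, 0, 0, -15, 0], grip_force=40)

```text
clock: 6.55
position: [0.4575, 0.115, -0.0076]
ee_rot: [0.001, -0.04, 0.999, -0.0]
contact_force: [-1.1, -1.4, 6.8]
width: 0.0516
gripper_force: 41.8
```

>>> jog_arm(deltas=[0, 0, 0, 0, 0, 20, 0, 0, 0, 0, 0, 0, 45, 0, 0, 0, 0, 0, 0, 70, 0, 0, 0, -2, 4, 40, 70, 0, 0, 0, -4, 8, 80, 70, 0, 0, 0, -6, 11, 120, 70, 0, 0, 0, -7.5, 13, 160, 70, 0, 0, 0, -7.5, 14, 175, 70, 0, 0, 0, -7.5, 14, 182, 70, 0, 0, 0, -7.5, 14, 182, 70, 0, 0, 0, -7.5, 14, 182, 70, 0, 0, 0, -7.5, 14, 182, 70, 0])

```text
clock: 7.75
position: [0.4706, 0.2956, 0.0614]
ee_rot: [-0.0, 0.026, 1.0, -0.0]
contact_force: [-0.7, 0.3, -1.2]
width: 0.0516
gripper_force: 42.9
```

Run:
```python
from h import *
print(manip.get_state()['position'])
c=imaging.calibration('wrist');np.savez('w3.npz',**c);cv2.imwrite('pics/w3.png',imaging.get_image('wrist'))
```

```text
[0.47059631 0.2956498  0.06144801]
```

View pics/w3.png

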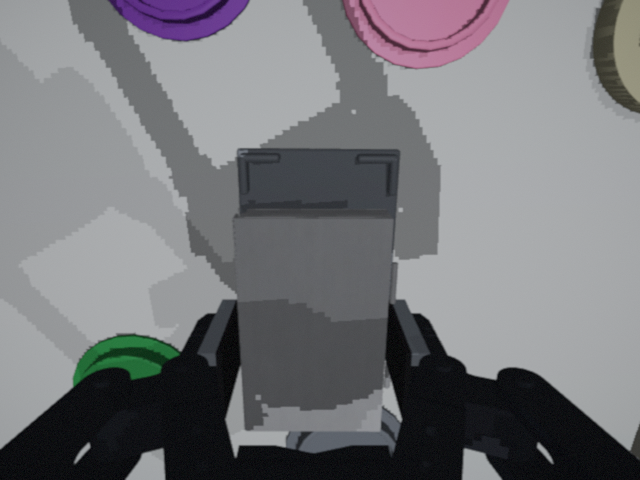

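The tin is held square. Its near edge runs (236,213)–(394,215), and the nest's near edge runs (238,150)–(399,150), directly below it.

Run:
```python
from h import *
c=dict(np.load('w3.npz'))
f=lambda p,z:np.round(onz('wrist',p,z,c)[:2]*1000,1)
print('tin',f((236,213),.088),f((394,215),.088),f((245,430),.088),f((382,431),.088),'nest',f((238,150),.012),f((399,150),.012))
```

```text
tin [426.1 273.8] [429.3 323.9] [510.6 268.1] [513.8 319.8] nest [414.1 262.7] [418.1 340. ]
```

>>> jog_arm(deltas=[0, 0, 0, 1.5, 2, -25, 0, 0, 0, 0, 1.5, 2, -45, 0, 0, 0, 0, 1.5, 2, -55, 0, 0, 0, 0, 1.5, 2, -60, 0, 0, 0, 0, 1.5, 2, -63, 0, 0, 0, 0, 1.5, 2, -64.5, 0, 0, 0, 0, 1.5, 2, -64.5, 0, 0, 0, 0, 1.5, 2, -64.5, 1, 0, 0, 0, 1.5, 2, -64.5, 1, 0, 0, 0, 1.5, 2, -64.5, 1, 0, 0, 0, 1.5, 2, -64.5, 1, 0, 0, 0, 1.5, 2, -64.5, 1, 0, 0, 0, 1.5, 2, -60, 1, 0, 0, 0, 1.5, 2, -40, 1, 0, 0, 0, 1.5, 2, 0, 1, 0, 0, 0, 1.5, 2, 40, 1, 0, 0, 0, 1.5, 2, 80, 1, 0, 0, 0, 1.5, 2, 120, 1])

```text
clock: 9.6
position: [0.472, 0.2989, 0.1835]
ee_rot: [0.0, 0.025, 1.0, 0.0]
contact_force: [0.8, -0.4, -0.3]
width: 0.0857
gripper_force: 0.0
```

Run:
```python
from h import *
c=imaging.calibration('wrist');np.savez('w4.npz',**c);cv2.imwrite('pics/w4.png',imaging.get_image('wrist'))
```

>>> jog_arm(deltas=[0, 0, 3, -52, -490, 80, 1, 0, 0, 3, -52, -490, 80, 1, 0, 0, 3, -52, -490, 80, 1, 0, 0, 3, -52, -490, 80, 1, 0, 0, 3, -52, -490, 80, 1, 0, 0, 3, -52, -490, 80, 1, 0, 0, 3, -52, -490, 80, 1, 0, 0, 3, -52, -490, 80, 1, 0, 0, 3, -52, -490, 80, 1, 0, 0, 3, -52, -490, 80, 1, 0, 0, 3, -52, -490, 80, 1, 0, 0, 3, -52, -490, 80, 1, 0, 0, 3, -52, -490, 80, 1, 0, 0, 3, -52, -490, 80, 1, 0, 0, 3, -52, -490, 80, 1])

```text
clock: 11.15
position: [0.4204, -0.1895, 0.2614]
ee_rot: [-0.0, -0.002, 1.0, 0.0]
contact_force: [0.3, 0.7, -0.2]
width: 0.0855
gripper_force: 0.0
```

Run:
```python
from h import *
print(manip.get_state()['position'])
c=imaging.calibration('wrist');np.savez('w5.npz',**c);i=imaging.get_image('wrist');cv2.imwrite('pics/w5.png',i)
a=cv2.imread('pics/w4.png')
cv2.imwrite('pics/v5.png',np.hstack([cv2.resize(a,(320,240)),np.zeros((240,0,3),np.uint8),]) )
```

```text
[ 0.4203924  -0.1895487   0.26139132]
```

View pics/w5.png

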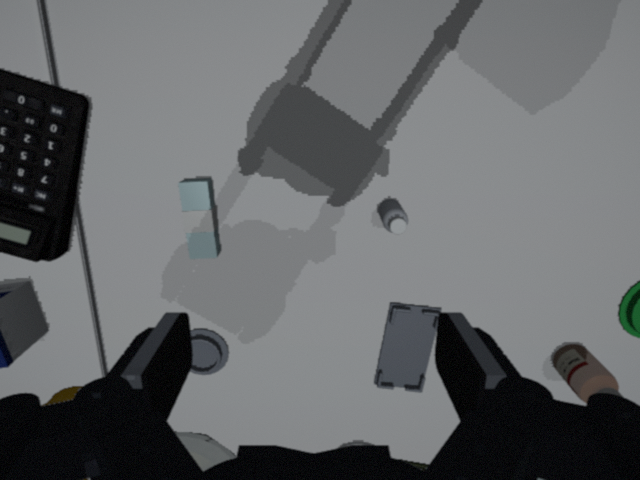

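View pics/w4.png

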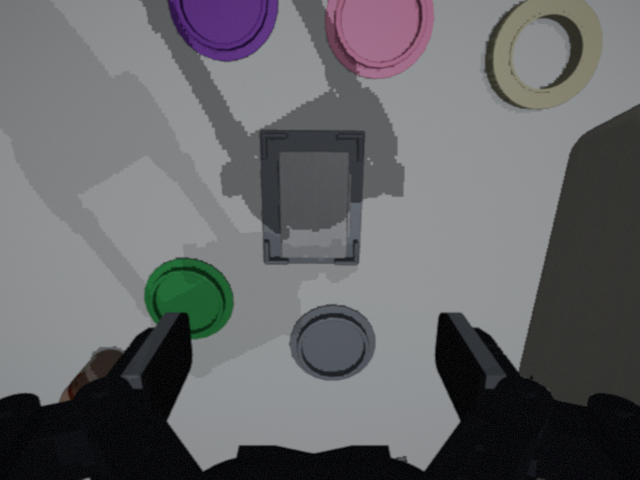

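w4 shows the tin seated in its nest, (280,150)–(350,262) inside (262,131)–(363,264), with the grey cup at (332,342). w5 shows:
- **Slides:** top corners (180,180), (210,177), (220,257), (190,258).
- **Slides nest:** (391,303), (441,307), (424,390), (375,385).
- **Narrow cup:** (207,351).
- **Small bottle:** cap (397,226), foot about (386,207).
- **Amber bottle:** on the right, foot about (568,360).

Run:
```python
from h import *
c=dict(np.load('w5.npz'));d=dict(np.load('w4.npz'))
for n,z,e in(('slides',.021,[(180,180),(190,258),(211,177),(220,257)]),('nest',.012,[(391,303),(375,385),(441,307),(424,390)])):
    P=[onz('wrist',p,z,c)*1000 for p in e]
    print(n,rect(c,e,z),[round(float(np.degrees(np.arctan2(*(P[b]-P[a])[1::-1]))),1) for a,b in((0,1),(2,3))])
i=cv2.imread('pics/w5.png');g=cv2.cvtColor(i,6)
print('nestblob',rect(c,blob(i,g<118,(408,345)),.008))
f=lambda p,z,c=c:np.round(onz('wrist',p,z,c)[:2]*1000,1)
print('narrow',f((208,351),.012),f((206,351),.004),'smallcap',f((397,226),.056))
# foot ellipse of wide cup, floor circle
print('wide foot',f((332.5,342.5),.002,d),'floor',f((333,346),.004,d))
```

```text
slides [453.6, -298.9, 453.1, -298.9, 80.7, 30.2, 2.2] [2.0, 2.4]
nest [602.4, -84.2, 602.7, -85.0, 56.7, 105.8, -5.1] [-6.6, -5.1]
nestblob [615.5, -249.1, 527.0, -180.2, 533.2, 798.8, -89.8]
narrow [ 607.3 -304.7] [ 612.5 -309.2] smallcap [ 449.6 -114. ]
wide foot [606.3 310.3] floor [608.7 310.6]
```

>>> jog_arm(deltas=[0, 0, 2, 33, -109, -50, 1, 0, 0, 2, 33, -109, -100, 1, 0, 0, 2, 33, -109, -140, 1, 0, 0, 2, 33, -109, -180, 1, 0, 0, 2, 33, -109, -210, 1, 0, 0, 2, 33, -109, -235, 1, 0, 0, 2, 33, -109, -250, 1, 0, 0, 2, 33, -109, -262, 1, 0, 0, 2, 33, -109, -268, 1, 0, 0, 2, 33, -109, -269, 1, 0, 0, 2, 33, -109, -269, 0, 0, 0, 2, 33, -109, -269, 0, 0, 0, 2, 33, -109, -269, 0, 0, 0, 2, 33, -109, -269, 0, 0, 0, 2, 33, -109, -269, 0, 0, 0, 2, 33, -109, -269, 0, 0, 0, 2, 33, -109, -269, 0], grip_force=40)

```text
clock: 12.9
position: [0.4539, -0.3005, -0.0066]
ee_rot: [0.001, -0.018, 1.0, -0.001]
contact_force: [-0.7, -0.1, 5.4]
width: 0.0278
gripper_force: 41.3
```

>>> jog_arm(deltas=[0, 0, 0, 0, 0, 20, 0, 0, 0, 0, 0, 0, 45, 0, 0, 0, 0, 0, 0, 70, 0, 0, 0, -2, 40, 30, 70, 0, 0, 0, -4, 70, 60, 70, 0, 0, 0, -6, 90, 90, 70, 0, 0, 0, -7.5, 110, 130, 70, 0, 0, 0, -7.5, 130, 165, 70, 0, 0, 0, -7.5, 149, 200, 70, 0, 0, 0, -7.5, 149, 215, 70, 0, 0, 0, -7.5, 149, 215, 70, 0, 0, 0, -7.5, 149, 215, 70, 0])

```text
clock: 14.1
position: [0.6013, -0.0854, 0.0621]
ee_rot: [-0.001, 0.047, 0.999, -0.0]
contact_force: [-0.4, -0.5, -1.1]
width: 0.0277
gripper_force: 40.5
```

Run:
```python
from h import *
print(manip.get_state()['position'])
c=imaging.calibration('wrist');np.savez('w6.npz',**c);cv2.imwrite('pics/w6.png',imaging.get_image('wrist'))
```

```text
[ 0.60134676 -0.08543393  0.0621419 ]
```

View pics/w6.png

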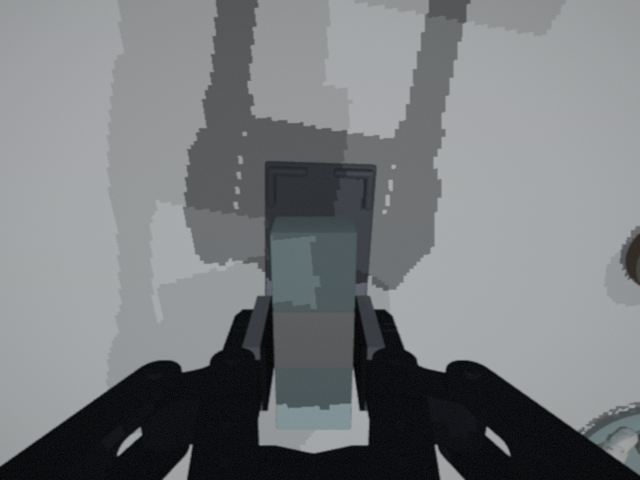

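The slides are held square: top face (271,235)–(356,235) near and (277,429)–(351,428) far. The nest's near edge runs (266,163)–(376,165).

Run:
```python
from h import *
c=dict(np.load('w6.npz'))
f=lambda p,z:onz('wrist',p,z,c)[:2]*1000
S=[f(p,.090) for p in((271,233),(356,234),(277,429),(351,428))];N=[f((266,163),.012),f((376,165),.012)]
a=N[1]-N[0];u=np.array([a[1],-a[0]])/np.hypot(*a)
print(np.round(S,1).tolist(),np.mean(S,0),np.hypot(*a),N,'nest ctr',(N[0]+N[1])/2+u*53,np.degrees(np.arctan2(u[1],u[0])))
```

```text
[[563.2, -95.0], [566.1, -68.0], [639.6, -102.2], [641.7, -74.7]] [602.6546491  -84.96681422] 53.604238923898656 [array([ 550.96659671, -103.39287709]), array([556.95798605, -50.12452171])] nest ctr [606.63019398 -82.68255246] -6.417405236438751
```

>>> jog_arm(deltas=[0, 0, -0.7, 2.5, 1.5, -25, 0, 0, 0, -0.7, 2.5, 1.5, -45, 0, 0, 0, -0.7, 2.5, 1.5, -55, 0, 0, 0, -0.7, 2.5, 1.5, -60, 0, 0, 0, -0.7, 2.5, 1.5, -63, 0, 0, 0, -0.7, 2.5, 1.5, -64.5, 0, 0, 0, -0.7, 2.5, 1.5, -64.5, 0, 0, 0, -0.7, 2.5, 1.5, -64.5, 1, 0, 0, -0.7, 2.5, 1.5, -64.5, 1, 0, 0, -0.7, 2.5, 1.5, -64.5, 1, 0, 0, -0.7, 2.5, 1.5, -64.5, 1, 0, 0, -0.7, 2.5, 1.5, -64.5, 1, 0, 0, -0.7, 2.5, 1.5, -60, 1, 0, 0, -0.7, 2.5, 1.5, -40, 1, 0, 0, -0.7, 2.5, 1.5, 0, 1, 0, 0, -0.7, 2.5, 1.5, 40, 1, 0, 0, -0.7, 2.5, 1.5, 80, 1, 0, 0, -0.7, 2.5, 1.5, 120, 1])

```text
clock: 15.95
position: [0.6046, -0.0833, 0.1846]
ee_rot: [0.0, 0.053, 0.999, 0.0]
contact_force: [0.0, 0.7, -0.2]
width: 0.0855
gripper_force: 0.0
```

Run:
```python
from h import *
s=manip.get_state();print(s['position'])
c=imaging.calibration('wrist');np.savez('w7.npz',**c);cv2.imwrite('pics/w7.png',imaging.get_image('wrist'))
```

```text
[ 0.6045575  -0.08334493  0.18456052]
```

View pics/w7.png

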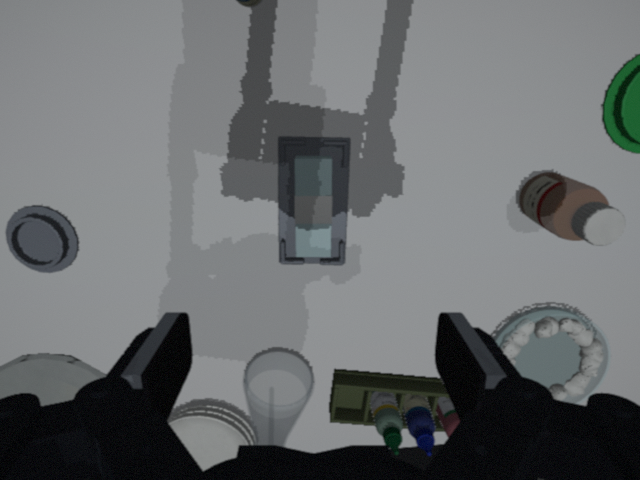

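The slides sit in their nest: (292,156)–(332,258) inside (280,138)–(350,264). The amber bottle's cap is at (604,225) and its foot about (545,200). The dish is at (553,352), the rack at (395,400), and the flask at (279,375), left alone.

Run:
```python
from h import *
c=dict(np.load('w7.npz'));d=dict(np.load('w1.npz'));e=dict(np.load('w5.npz'))
f=lambda p,z,c=c:np.round(onz('wrist',p,z,c)[:2]*1000,1).tolist()
print('cap',f((604,225),.082),f((219,405),.082,d),'foot',f((546,205),0),'dish',f((553,352),.01),f((553,305),.01),'rack',f((448,420),.03),f((335,372),.02))
print('narrow',f((42,239),.008),f((40,241),.004),'small cap',f((397,226),.056,e))
```

```text
cap [622.8, 102.0] [616.6, 104.1] foot [630.3, 108.5] dish [765.9, 117.7] [718.3, 114.6] rack [812.8, 16.8] [758.7, -79.9]
narrow [612.6, -310.1] [615.1, -315.1] small cap [449.6, -114.0]
```

>>> jog_arm(deltas=[0, 0, 6, 15, 50, 0, 1, 0, 0, 6, 15, 100, 0, 1, 0, 0, 6, 15, 150, 0, 1, 0, 0, 6, 15, 186, 0, 1, 0, 0, 6, 15, 186, 0, 1, 0, 0, 6, 15, 186, -40, 1, 0, 0, 6, 15, 186, -80, 1, 0, 0, 6, 15, 186, -110, 1, 0, 0, 6, 15, 186, -135, 1, 0, 0, 6, 15, 186, -155, 1, 0, 0, 6, 15, 186, -167, 1, 0, 0, 6, 15, 186, -169, 1, 0, 0, 6, 15, 186, -169, 0, 0, 0, 6, 15, 186, -169, 0, 0, 0, 6, 15, 186, -169, 0, 0, 0, 6, 15, 186, -169, 0, 0, 0, 6, 15, 186, -169, 0, 0, 0, 6, 15, 186, -169, 0], grip_force=35)

```text
clock: 17.8
position: [0.6207, 0.1028, 0.0151]
ee_rot: [0.001, 0.001, 1.0, 0.0]
contact_force: [-0.2, 0.5, 6.0]
width: 0.0392
gripper_force: 35.4
```

>>> jog_arm(deltas=[0, 0, 0, 0, 0, 20, 0, 0, 0, 0, 0, 0, 40, 0, 0, 0, 0, 0, 0, 55, 0, 0, 0, 0, -4, 40, 55, 0, 0, 0, 0, -8, 80, 55, 0, 0, 0, 0, -11, 120, 55, 0, 0, 0, 0, -14, 160, 55, 0, 0, 0, 0, -14, 190, 55, 0, 0, 0, 0, -14, 205, 55, 0, 0, 0, 0, -14, 205, 55, 0, 0, 0, 0, -14, 205, 55, 0])

```text
clock: 18.9
position: [0.6056, 0.3064, 0.0682]
ee_rot: [-0.0, 0.001, 1.0, -0.001]
contact_force: [0.7, 0.3, -0.8]
width: 0.0396
gripper_force: 35.6
```

Run:
```python
from h import *
s=manip.get_state();print(s['position'])
c=imaging.calibration('wrist');np.savez('w8.npz',**c);cv2.imwrite('pics/w8.png',imaging.get_image('wrist'))
```

```text
[0.60564785 0.30640399 0.06820335]
```

View pics/w8.png

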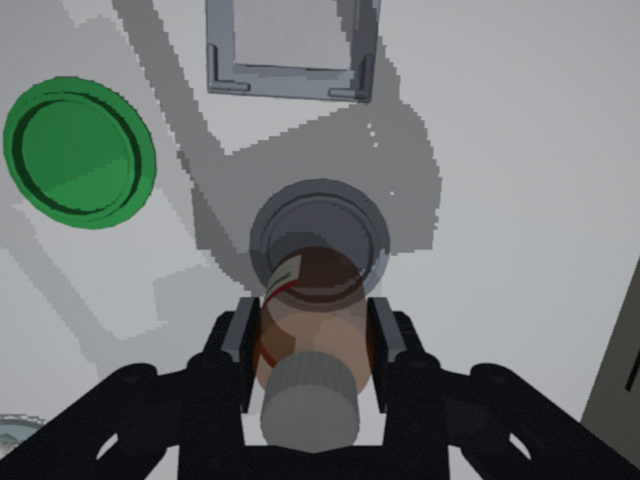

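The held bottle's foot has its near edge at (316,247), and the body spans columns 265–367. The grey cup's foot spans columns 249–390 with its near edge at (319,179).

Run:
```python
from h import *
c=dict(np.load('w8.npz'))
f=lambda p,z:np.round(onz('wrist',p,z,c)[:2]*1000,1)
print('cup near',f((319.5,179),.002)+[39.5,0],'sides',f((249,243),.002),f((390,243),.002),'bottle',f((316,247),.053)+[20.5,0])
```

```text
cup near [607.5 310.1] sides [603.8 270.9] [603.9 349.4] bottle [608.9 307.9]
```

>>> jog_arm(deltas=[0, 0, 0, 0, 2.5, -20, 0, 0, 0, 0, 0, 2.5, -35, 0, 0, 0, 0, 0, 2.5, -43, 0, 0, 0, 0, 0, 2.5, -46, 0, 0, 0, 0, 0, 2.5, -49, 0, 0, 0, 0, 0, 2.5, -49, 0, 0, 0, 0, 0, 2.5, -49, 0, 0, 0, 0, 0, 2.5, -49, 0.7, 0, 0, 0, 0, 2.5, -49, 1, 0, 0, 0, 0, 2.5, -49, 1, 0, 0, 0, 0, 2.5, -49, 1, 0, 0, 0, 0, 2.5, -49, 1, 0, 0, 0, 0, 2.5, -30, 1, 0, 0, 0, 0, 2.5, 10, 1, 0, 0, 0, 0, 2.5, 50, 1, 0, 0, 0, 0, 2.5, 90, 1, 0, 0, 0, 0, 2.5, 120, 1])

```text
clock: 20.65
position: [0.6065, 0.3104, 0.1916]
ee_rot: [0.001, 0.001, 1.0, 0.001]
contact_force: [0.6, 0.4, -0.1]
width: 0.0855
gripper_force: 0.0
```

Run:
```python
from h import *
cv2.imwrite('pics/w9.png',imaging.get_image('wrist'))
```

>>> jog_arm(deltas=[0, 0, 0, -20, -50, 0, 1, 0, 0, 0, -40, -100, 0, 1, 0, 0, 0, -60, -145, 0, 1, 0, 0, 0, -80, -190, 0, 1, 0, 0, 0, -100, -235, 0, 1, 0, 0, 0, -120, -280, 0, 1, 0, 0, 0, -140, -325, 0, 1, 0, 0, 0, -157, -370, 0, 1, 0, 0, 0, -157, -410, 0, 1, 0, 0, 0, -157, -422, 0, 1, 0, 0, 0, -157, -422, 0, 1, 0, 0, 0, -157, -422, 0, 1])

```text
clock: 21.9
position: [0.4488, -0.111, 0.1883]
ee_rot: [-0.0, 0.001, 1.0, 0.001]
contact_force: [-0.1, -0.2, -0.1]
width: 0.0852
gripper_force: 0.0
```

Run:
```python
from h import *
s=manip.get_state();print(s['position'])
c=imaging.calibration('wrist');np.savez('w10.npz',**c);i=imaging.get_image('wrist');cv2.imwrite('pics/w10.png',i)
a=cv2.imread('pics/w9.png')
cv2.imwrite('pics/v.png',np.vstack([np.hstack([a[140:440,150:550],i[100:400,120:520]]),np.hstack([imaging.get_image('scene')[150:300,150:350].repeat(2,0).repeat(2,1)]*2)]))
```

```text
[ 0.44878022 -0.11100597  0.18834297]
```

View pics/v.png

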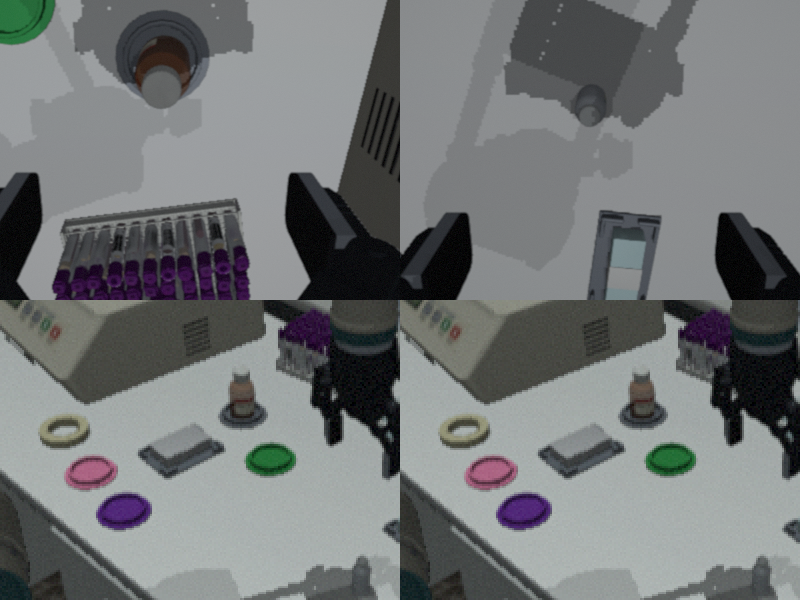

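The amber bottle stands upright in the grey cup (left tiles). The small bottle's cap is at wrist px (309,217). Next I get the cap and the narrow cup numerically from the saved views.

Run:
```python
from h import *
c=dict(np.load('w10.npz'));print('cap',onz('wrist',(309,217),.056,c)*1000)
for w,seed in(('w7',(42,239)),('w5',(206,351))):
    d=dict(np.load(w+'.npz'));i=cv2.imread(f'pics/{w}.png');g=cv2.cvtColor(i,6)
    for t in(95,105,115):
        b=blob(i,g<t,seed);P=np.array([onz('wrist',p,.003,d)[:2]*1000 for p in b],np.float32)
        print(w,t,cv2.minEnclosingCircle(P),P.min(0),P.max(0))
```

```text
cap [ 449.92773121 -113.41741964   56.        ]
w7 95 ((613.4844360351562, -313.767578125), 30.68157196044922) [ 584.4499 -343.6291] [ 643.2798  -283.59705]
w7 105 ((614.0780639648438, -313.6524658203125), 30.711732864379883) [ 584.3623 -343.8879] [ 643.91156 -283.24884]
w7 115 ((613.3529663085938, -313.91668701171875), 31.067419052124023) [ 584.3623  -344.18048] [ 644.00385 -283.00497]
w5 95 ((622.5367431640625, -179.7742156982422), 441.1836853027344) [ 260.079   -583.57526] [800.266  225.0173]
w5 105 ((622.5367431640625, -179.7742156982422), 441.1836853027344) [ 260.07562 -583.57526] [800.266  225.0173]
w5 115 ((622.1304931640625, -179.77536010742188), 441.3464660644531) [ 260.0722  -583.57526] [800.266  225.0173]
```

>>> jog_arm(deltas=[0, 0, 0, 1, -2, -45, 1, 0, 0, 0, 1, -2, -90, 1, 0, 0, 0, 1, -2, -130, 1, 0, 0, 0, 1, -2, -155, 1, 0, 0, 0, 1, -2, -172, 1, 0, 0, 0, 1, -2, -183, 1, 0, 0, 0, 1, -2, -186, 1, 0, 0, 0, 1, -2, -186, 1, 0, 0, 0, 1, -2, -186, 0, 0, 0, 0, 1, -2, -186, 0, 0, 0, 0, 1, -2, -186, 0, 0, 0, 0, 1, -2, -186, 0, 0, 0, 0, 1, -2, -186, 0, 0, 0, 0, 1, -2, -186, 0, 0, 0, 0, 1, -2, -186, 0, 0, 0, 0, 1, -2, -186, 0], grip_force=25)

```text
clock: 23.6
position: [0.4501, -0.1141, 0.003]
ee_rot: [0.0, 0.001, 1.0, -0.0]
contact_force: [-0.4, -0.2, 5.9]
width: 0.0222
gripper_force: 26.8
```

>>> jog_arm(deltas=[0, 0, 0, 0, 0, 20, 0, 0, 0, 0, 0, 0, 40, 0, 0, 0, 0, 0, 0, 60, 0, 0, 0, 0, 25, -30, 60, 0, 0, 0, 0, 50, -60, 60, 0, 0, 0, 0, 75, -90, 60, 0, 0, 0, 0, 100, -120, 60, 0, 0, 0, 0, 125, -150, 60, 0, 0, 0, 0, 145, -180, 60, 0, 0, 0, 0, 163, -199, 60, 0, 0, 0, 0, 163, -199, 60, 0, 0, 0, 0, 163, -199, 60, 0])

```text
clock: 24.8
position: [0.6121, -0.3127, 0.0613]
ee_rot: [-0.001, 0.001, 1.0, 0.001]
contact_force: [-0.8, 1.5, -0.3]
width: 0.0224
gripper_force: 26.2
```

Run:
```python
from h import *
s=manip.get_state();print(s['position'])
d=imaging.calibration('wrist');np.savez('w11.npz',**d);i=imaging.get_image('wrist');cv2.imwrite('pics/w11.png',i)
g=cv2.cvtColor(i,6);print(g[170:300:10,312])
f=lambda p,z:np.round(onz('wrist',p,z,d)[:2]*1000,1)
# widest row of the dark foot, and its near edge
for t in(95,105,115):
    m=g<t
    for r in(215,225,235,245,255):
        x=315
        l=x-np.argmin(m[r,:x][::-1]);q=x+np.argmin(m[r,x:]);print(t,r,l,q,f((l,r),.002),f((q,r),.002))
```

```text
[ 0.61212242 -0.3127204   0.06134814]
[93 94 94 88 55 65 65 66 60 50 74 73 75]
95 215 272 349 [ 592.2 -334. ] [ 592.3 -293.3]
95 225 263 362 [ 597.7 -338.9] [ 597.9 -286.2]
95 235 258 363 [ 603.3 -341.8] [ 603.4 -285.5]
95 245 256 371 [ 608.9 -343.1] [ 609.1 -281. ]
95 255 254 366 [ 614.7 -344.5] [ 614.9 -283.5]
105 215 271 434 [ 592.2 -334.5] [ 592.5 -248.3]
105 225 262 426 [ 597.7 -339.5] [ 598.  -252.2]
105 235 257 420 [ 603.3 -342.4] [ 603.5 -254.9]
105 245 255 413 [ 608.9 -343.7] [ 609.2 -258.3]
105 255 236 409 [ 614.6 -354.3] [ 615.  -260.1]
115 215 270 435 [ 592.2 -335. ] [ 592.5 -247.8]
115 225 262 429 [ 597.7 -339.5] [ 598.  -250.6]
115 235 256 422 [ 603.3 -342.9] [ 603.6 -253.9]
115 245 254 414 [ 608.9 -344.2] [ 609.2 -257.8]
115 255 235 411 [ 614.6 -354.8] [ 615. -259.]
```

View pics/w11.png

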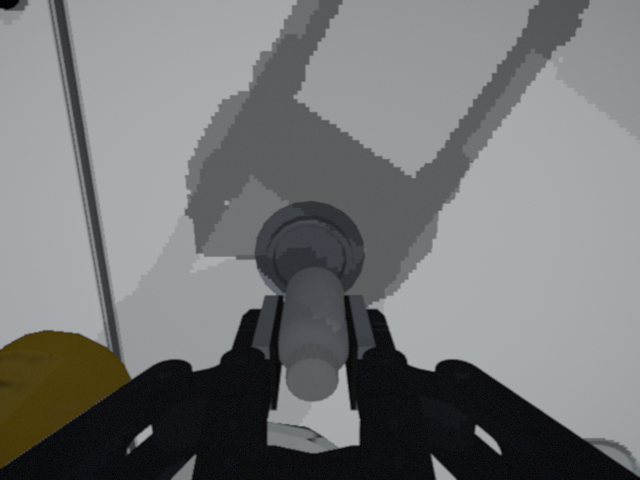

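The bottle hovers over the grey cup, whose foot spans columns 255–364 with its near edge at row 202 (centre about (615,-314.5)). The bottle's foot near edge is (315,267). A yellow jar stands at lower left, so I'll open only part-way.

>>> jog_arm(deltas=[0, 0, 0, 2, -1.5, -20, 0, 0, 0, 0, 2, -1.5, -38, 0, 0, 0, 0, 2, -1.5, -47, 0, 0, 0, 0, 2, -1.5, -51, 0, 0, 0, 0, 2, -1.5, -54, 0, 0, 0, 0, 2, -1.5, -54, 0, 0, 0, 0, 2, -1.5, -54, 0, 0, 0, 0, 2, -1.5, -54, 0.5, 0, 0, 0, 2, -1.5, -54, 0.55, 0, 0, 0, 2, -1.5, -54, 0.55, 0, 0, 0, 2, -1.5, -54, 0.55, 0, 0, 0, 2, -1.5, -40, 0.55, 0, 0, 0, 2, -1.5, -10, 0.55, 0, 0, 0, 2, -1.5, 30, 0.55, 0, 0, 0, 2, -1.5, 70, 0.55, 0, 0, 0, 2, -1.5, 110, 0.55, 0, 0, 0, 2, -1.5, 130, 0.55])

```text
clock: 26.55
position: [0.6164, -0.3154, 0.1985]
ee_rot: [0.003, 0.001, 1.0, -0.002]
contact_force: [0.7, -0.5, 0.3]
width: 0.0464
gripper_force: 0.0
```

>>> jog_arm(deltas=[0, 0, 0, -50, 0, 20, 0.55, 0, 0, 0, -100, 0, 20, 0.55, 0, 0, 0, -150, 0, 20, 0.55, 0, 0, 0, -180, 0, 20, 0.55, 0, 0, 0, -180, 0, 20, 0.55])

```text
clock: 27.05
position: [0.4306, -0.3137, 0.2142]
ee_rot: [-0.001, 0.002, 1.0, -0.0]
contact_force: [-0.4, -0.7, 0.6]
width: 0.047
gripper_force: 0.0
```

Run:
```python
from h import *
s=manip.get_state();print(s['clock'],s['position'],s['contact_force'])
w=imaging.get_image('wrist');a=imaging.get_image('scene');b=imaging.get_image('side')
cv2.imwrite('pics/fin.png',np.vstack([np.hstack([a[180:330,200:470],b[170:320,230:410]]).repeat(1,0),cv2.resize(w[60:420,60:600],(450,300))]))
```

```text
27.05 [ 0.4305509  -0.31365642  0.21416429] [-0.38332215 -0.67300211  0.56817357]
```

View pics/fin.png

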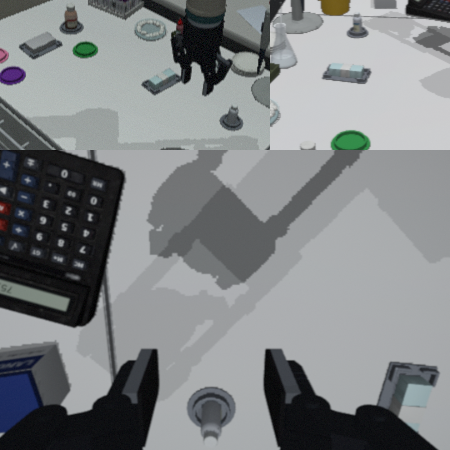

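The small bottle stands upright in its cup at (231,118) in the top-left tile and (210,410) in the wrist tile. The other three parts are in their holders, and the flask and dishes have not moved. (I have now viewed all 14 pictures.)

```bash
python3 -c "
from rig import manip
print(manip.sign_off())"
```

```text
the job is handed in; nothing more can be done
None
```

The tin, slides, amber bottle and small bottle are each set in their matching grey holder and let go, and the job is handed in at about 27 s; the first grip on the tin closed above it and was redone, the flask and the dish of cotton wool were not touched, and no judging result came back.

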